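# Switch on the drying pad under the wet painted disc

### The job

A wet painted disc lies on one of the four coloured drying pads: switch that pad on. Take the ball-tipped stylus from its stand and press down the raised half of the rocker switch of the same colour with the tip of the stylus, fully home, so that it flips right over to on (keep fingers off the switches, and leave the other switches as they are), then hang the stylus back upright in its stand and let go. Do not shift the disc or the other things on the table.

Things in the scene. Friction and masses are not known exactly. Their poses are not given: they have to be found in the camera images.
- disc: the wet painted piece: a round pale wooden disc, 54 mm in diameter and 8 mm thick, with a pink flower painted on white on top; origin at the centre of its underside. It lies near the middle of one of the four coloured pads
- stylus: ball-tipped stylus standing upright in its stand, 60 g nominal. Origin on its axis at the underside of a brass collar (30 mm diameter, 5 mm thick, from z = 0 to 5 mm); z runs up its axis. Above the collar a round wooden handle, 16 mm diameter, from z = 5 to 70 mm; below it a steel shank, 8 mm diameter, ending in a round tip of the same width whose lowest point is at z = -80 mm. The stylus is round about z, so its yaw does not matter
- stylus_tip (a point): the lowest point of the stylus, on its axis 80 mm below the underside of the collar
- stand_hole (a point): centre of the hole in the top of the small wooden stylus stand, at the level of the top face, 105 mm above the table. The hole is 18 mm in diameter through a plate 70 x 70 mm, 8 mm thick, on two side walls over a 90 x 90 mm foot with open space below the hole down to 10 mm above the table. The stylus hangs in it by its collar, which rests on the top face. The stand is fixed to the table
- bank: grey control box fixed to the table, 100 (x) x 160 (y) x 50 mm high, with a row of five rocker switches along its y axis at 26 mm spacing in the middle of its top; origin at the centre of its underside; its -x side is the long side nearer the robot
- sw_red (a joint): red rocker switch, angle about its pivot, which runs along the row (rad): 0 = off, the half nearer the robot raised; 0.4 = on, the half nearer the robot pressed level. It starts off. It moves stiffly and stays where it is left, with no snap, so press until it stops: about 3 N down at 9 mm from the pivot moves it
- sw_red_press (a point): point on the top face of the red rocker, on the half nearer the robot (the one with a short bar mark), in the middle of its width and 9 mm from the pivot. Each half is 14.5 mm long and 16 mm wide. The point moves with the rocker: about 59.5 mm above the table when off, 56 mm when on. The raised half slopes up towards the robot at 0.4 rad. The five colours stand in any order in the row
- sw_yellow (a joint): yellow rocker switch, angle about its pivot, which runs along the row (rad): 0 = off, the half nearer the robot raised; 0.4 = on, the half nearer the robot pressed level. It starts off. It moves stiffly and stays where it is left, with no snap, so press until it stops: about 3 N down at 9 mm from the pivot moves it
- sw_yellow_press (a point): point on the top face of the yellow rocker, on the half nearer the robot (the one with a short bar mark), in the middle of its width and 9 mm from the pivot. Each half is 14.5 mm long and 16 mm wide. The point moves with the rocker: about 59.5 mm above the table when off, 56 mm when on. The raised half slopes up towards the robot at 0.4 rad. The five colours stand in any order in the row
- sw_green (a joint): green rocker switch, angle about its pivot, which runs along the row (rad): 0 = off, the half nearer the robot raised; 0.4 = on, the half nearer the robot pressed level. It starts off. It moves stiffly and stays where it is left, with no snap, so press until it stops: about 3 N down at 9 mm from the pivot moves it
- sw_green_press (a point): point on the top face of the green rocker, on the half nearer the robot (the one with a short bar mark), in the middle of its width and 9 mm from the pivot. Each half is 14.5 mm long and 16 mm wide. The point moves with the rocker: about 59.5 mm above the table when off, 56 mm when on. The raised half slopes up towards the robot at 0.4 rad. The five colours stand in any order in the row
- sw_blue (a joint): blue rocker switch, angle about its pivot, which runs along the row (rad): 0 = off, the half nearer the robot raised; 0.4 = on, the half nearer the robot pressed level. It starts off. It moves stiffly and stays where it is left, with no snap, so press until it stops: about 3 N down at 9 mm from the pivot moves it
- sw_blue_press (a point): point on the top face of the blue rocker, on the half nearer the robot (the one with a short bar mark), in the middle of its width and 9 mm from the pivot. Each half is 14.5 mm long and 16 mm wide. The point moves with the rocker: about 59.5 mm above the table when off, 56 mm when on. The raised half slopes up towards the robot at 0.4 rad. The five colours stand in any order in the row
- sw_white (a joint): white rocker switch, angle about its pivot, which runs along the row (rad): 0 = off, the half nearer the robot raised; 0.4 = on, the half nearer the robot pressed level. It starts on. It moves stiffly and stays where it is left, with no snap, so press until it stops: about 3 N down at 9 mm from the pivot moves it
- pad_red: red square drying pad, 88 x 88 x 3 mm, lying on the fixed metal tray (200 x 200 x 12 mm), origin at the centre of its underside; the four pads lie 96 mm apart in a square, in any order
- pad_yellow: yellow square drying pad, 88 x 88 x 3 mm, lying on the fixed metal tray (200 x 200 x 12 mm), origin at the centre of its underside; the four pads lie 96 mm apart in a square, in any order
- pad_green: green square drying pad, 88 x 88 x 3 mm, lying on the fixed metal tray (200 x 200 x 12 mm), origin at the centre of its underside; the four pads lie 96 mm apart in a square, in any order
- pad_blue: blue square drying pad, 88 x 88 x 3 mm, lying on the fixed metal tray (200 x 200 x 12 mm), origin at the centre of its underside; the four pads lie 96 mm apart in a square, in any order
- cup_maroon: dark maroon plastic cup, rim radius 36 mm, 85 mm tall; leave it alone. Origin at the centre of its underside
- cup_red: red plastic cup, rim radius 36 mm, 85 mm tall; leave it alone. Origin at the centre of its underside
- phone: phone lying flat, 72 x 150 x 9 mm; leave it alone. Origin at the centre of its underside
- cap_red: round red jar lid, 44 mm diameter, 8 mm thick; leave it alone. Origin at the centre of its underside
- paint_jar: green paint jar, 56 mm diameter, 60 mm tall; leave it alone. Origin at the centre of its underside
- brush: paint brush lying flat, about 200 mm long; leave it alone. Origin at the centre of its underside
There are look-alikes about, which are no part of the job. Leave any blue or green look-alike of the stylus alone.

How it is judged:
By the outcome, as a careful person would: the job done as asked, in the order asked, and still so for the second after the job is handed in, with the robot touching nothing.
It also fails if it takes over 45 s, if anything falls off the work surface, if the arm or the gripper's body presses on something with over 40 N, if the wrist force passes 120 N, or if a joint passes its speed limit or range.

### The arm

A 6-joint arm with a two-finger parallel gripper is mounted at the origin on the work surface. World frame = base frame: x ahead of the robot, y to its left, z up, the work surface at z = 0. Lengths are in mm, angles in degrees, forces in N, time in s.
With the tool pointing down it reaches from about 300 to 850 mm from the base axis. Payload 4.2 kg.
Tool frame: the origin (TCP) lies at the centre of the arm's flange, where the gripper is bolted on; the fingertips stand 191 mm ahead of it and the grasp point (between the pads) lies 172 mm ahead of it; z points along the fingers, x is the direction in which the jaws open and shut, and the axes are right-handed (so a half turn about z gives the same grasp; the last joint's range is limited). The gripper opens to 91 mm and grips with 3 to 60 N. Pads are 32 mm wide; open, the fingers measure 118 mm over their backs; the gripper's body (76 mm by 178 mm) begins 60 mm behind the grasp point.
Start: joints at [65.374, 18.312, 89.639, -0, 72.044, -1.146], TCP at [229.091, 527.39, 404.776] pointing down, gripper open.
Joint ranges: [-177.97, 177.97], [-48.28, 115.42], [12.27, 149.76], [-77.06, 257.06], [2.81, 150.46], [-146.56, 146.56]. Speed limits (degrees/s): [147.25, 147.25, 180, 180, 180, 180].

### API

Orientations are given as [roll, pitch, yaw] about the fixed x, y, z axes, in that order (R = Rz(yaw) Ry(pitch) Rx(roll)).
In Python, from workcell import telemetry, imaging, env gives the robot as it stands. The module is installed in compiled form; this text tells all that it offers.
- The arm moves only by the tool jog_arm, never from a script. Its argument "series" is a list of rows, each a list of 3 entries, a list of its own where there are three numbers: the shift along the world's x, y, z in mm, then the turn, a rotation vector about the world's x, y, z in rad, then the opening, from 0 (shut) to 1 (fully open). In form: [[[x, y, z], [ax, ay, az], jaw], ...]. A call has exactly 5 rows; each row is the pose to reach, as a shift and turn from the pose measured when the call began; what a row does not reach only later rows make up. A row lasts 1/12 s, in which the tool goes at most 41.7 mm and 7.16 degrees, less where a joint would pass 70% of its speed; a pose out of reach is approached as far as the arm can. A call with a gripper value outside its range is refused whole. The fingers move at their own pace and stop on an object; "squeeze" is the grip in N (left out, the last holds). Time passes only in rows, so rows that repeat a pose let the fingers close, or fill a call up. It gives the time, the measured TCP pose, the force and the opening at its end, in the units of the state.
- telemetry.state(): the state, without advancing time (a new reading comes with each control period).
- imaging.grab_frame(name): name is "scene" or "top" or "wrist"; returns a dict with "pixels" (420x560x3 uint8, red, green, blue), "fov_y" (degrees; the focal length in pixels is half the picture's height over the tangent of half this angle, whatever the lens; pixels are square), "cx", "cy" (the principal point, pixels), "R" (3x3) and "t" (3): a world point X has camera coordinates R X + t; the wrist camera has in their place "T_tool_cam" (4x4, takes a point from camera to tool coordinates, whose origin is the TCP and whose axes are the tool frame's). Camera axes: x right, y down, z forward; pixel columns grow to the right and rows downward; lengths in mm; the calibration is good to about 2 mm. A picture is of the moment at which its call begins: read the wrist's pose just before it. There is no depth.
- env.job_done(): hands the job in, once; it reports no verdict.
The state is a dict: "time_s": time; "qpos": joint angles; "qvel": joint speeds; "effort": joint torques, N m; "ee_pos": TCP position; "ee_rot": TCP orientation; "force": force on the tool from outside, world axes, zero at the start; "torque": the same for the moment, N m; "gripper_width": finger opening in mm.
Only numpy, scipy, OpenCV 4.12 (cv2) and the standard library are available. Lean on these libraries where they do the work, as an engineer would, in place of code of your own. Each camera call takes 0.05 s, during which the arm holds its last target.

## Working session

There is one attempt and no reset: what is moved stays moved. The work goes in short steps, Python scripts to look and compute and a tool call to move; the robot and the scene stay as the last step left them, time stands still between calls to the robot, and variables do not carry over. Pictures are saved under pics/ and viewed, and the job is handed in when it is done.

Besides the shell and the picture viewer there is one more tool, called after "Call:" as name(argument=value, ...) on one line, values as JSON. jog_arm: Moves the arm, as the interface text tells. Its arguments: {"type":"object","properties":{"series":{"type":"array"},"squeeze":{"type":"number"}},"required":["series"]}

```bash
mkdir -p pics; cat > h.py <<'E'
import numpy as np, cv2
from workcell import telemetry, imaging, env
from scipy.spatial.transform import Rotation as Ro
def grab(n,save=None):
    s=telemetry.state(); f=imaging.grab_frame(n); f['state']=s
    if save: cv2.imwrite('pics/'+save+'.png',cv2.cvtColor(f['pixels'],cv2.COLOR_RGB2BGR))
    return f
def cam(f):
    if 'T_tool_cam' in f:
        s=f['state'];T=np.eye(4);T[:3,:3]=Ro.from_euler('xyz',s['ee_rot'],degrees=True).as_matrix();T[:3,3]=s['ee_pos']
        M=T@np.array(f['T_tool_cam']);return M[:3,:3],M[:3,3]
    R=np.array(f['R']);return R.T,-R.T@np.array(f['t'])
def ray(f,u,v):
    R,c=cam(f);fl=f['pixels'].shape[0]/2/np.tan(np.radians(f['fov_y'])/2)
    return c,R@np.array([(u-f['cx'])/fl,(v-f['cy'])/fl,1.])
def onz(f,u,v,z):
    c,d=ray(f,u,v);return c+d*(z-c[2])/d[2]
def tri(*o):
    A=np.zeros((3,3));b=np.zeros(3)
    for f,u,v in o:
        c,d=ray(f,u,v);d/=np.linalg.norm(d);P=np.eye(3)-np.outer(d,d);A+=P;b+=P@c
    return np.linalg.solve(A,b)
def proj(f,X):
    R,c=cam(f);p=R.T@(np.array(X)-c);fl=f['pixels'].shape[0]/2/np.tan(np.radians(f['fov_y'])/2)
    return p[0]/p[2]*fl+f['cx'],p[1]/p[2]*fl+f['cy']
E
python3 - <<'E'
from h import *
import pickle
F={n:grab(n,n+'0') for n in('scene','top','wrist')}
pickle.dump(F,open('f0.pkl','wb'))
print(telemetry.state())
for n in F: print(n,F[n]['fov_y'],F[n]['cx'],F[n]['cy'],cam(F[n])[1])
E
```

```text
{'time_s': 0.15, 'qpos': array([ 6.53752027e+01,  1.83402161e+01,  8.96899816e+01,  6.58928348e-04,
        7.20424062e+01, -1.14550580e+00]), 'qvel': array([ 0.01076226, -0.19898255, -0.22987379, -0.03253996,  0.04756512,
       -0.06608672]), 'effort': array([-5.27585798e-04, -4.12775266e+01, -2.32152593e+01,  7.25716352e-02,
        4.33322077e-02, -9.70458086e-05]), 'ee_pos': array([229.02971824, 527.27612399, 404.1459395 ]), 'ee_rot': array([-1.79997922e+02,  7.25768762e-02,  6.65205062e+01]), 'force': array([-0.09825962, -0.37203196,  0.28776794]), 'torque': array([-0.00497177,  0.02390349, -0.03873567]), 'gripper_width': 91.52453520752782}
scene 57.974710830550606 281.6861973247757 209.42927835248008 [ 837.79464886 -348.08631017  829.64779397]
top 52.477542823832636 280.2919718681022 225.39865164461767 [ 289.96171167   17.39159784 1316.1347492 ]
wrist 71.86657146185885 280.2050148357864 210.04333833946302 [158.53420749 557.87331638 383.33873937]
```

View pics/scene0.png

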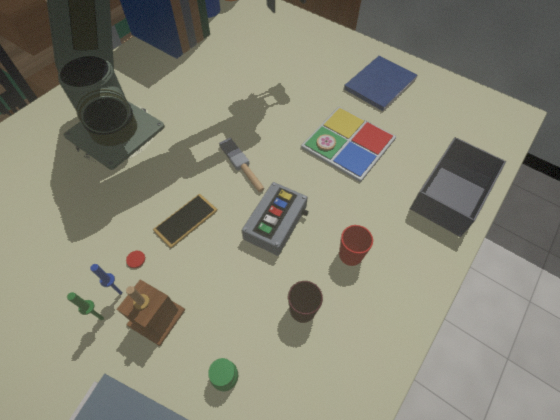

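View pics/top0.png

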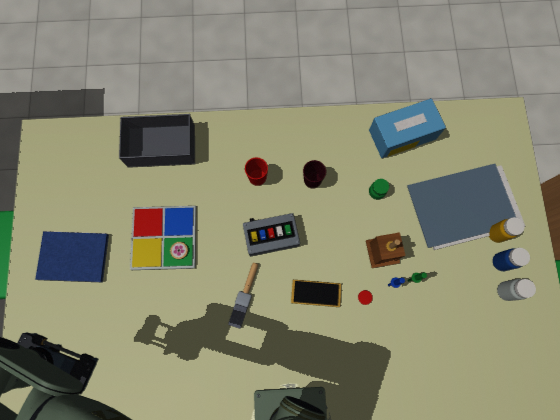

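View pics/wrist0.png

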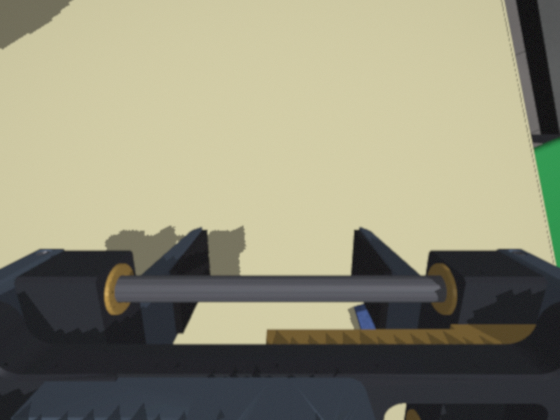

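The disc is on the green pad (top image 179,250; scene 326,142). There are three candidate styli. The blue (scene ~105,275) and green (scene ~82,303) ones are look-alikes. The one with a wooden handle and brass collar in the stand (scene ~140,298) fits the description. I'll confirm that with enlarged crops.

```bash
python3 - <<'E'
from h import *
a=cv2.imread('pics/scene0.png');b=cv2.imread('pics/top0.png')
A=cv2.resize(a[250:350,60:190],None,fx=3,fy=3,interpolation=cv2.INTER_CUBIC)
B=cv2.resize(b[220:300,350:450],(390,300),interpolation=cv2.INTER_CUBIC)
C=cv2.resize(a[180:255,235:335],(390,292),interpolation=cv2.INTER_CUBIC)
D=cv2.resize(b[205:265,235:315],(390,292),interpolation=cv2.INTER_CUBIC)
cv2.imwrite('pics/crop.png',np.vstack([np.hstack([A,B]),np.hstack([C,D])]))
E
```

```text
(no output)
```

View pics/crop.png

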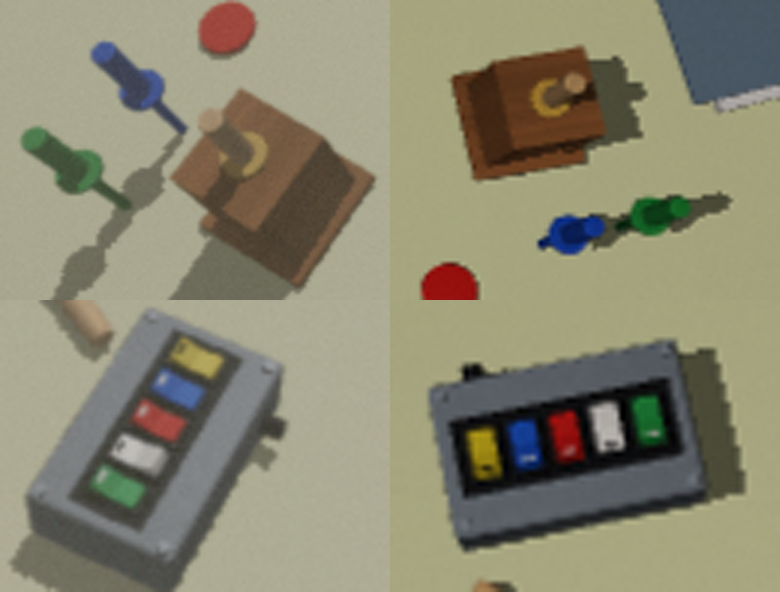

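```bash
python3 - <<'E'
from h import *
import pickle
F=pickle.load(open('f0.pkl','rb'));S,T=F['scene'],F['top']
np.set_printoptions(precision=1,suppress=True)
print('handle top 175:',onz(S,130.3,291,175),onz(T,397.4,242.1,175),tri((S,130.3,291),(T,397.4,242.1)))
print('collar 110:',onz(S,140.3,301,110),onz(T,391,245.9,110),tri((S,140.3,301),(T,391,245.9)))
hs={'yellow':(20,32),'blue':(105,125),'red':None,'green':(45,80)}
for n,f,(x0,x1,y0,y1) in(('scene',S,(240,312,180,245)),('top',T,(245,300,215,255))):
    hsv=cv2.cvtColor(f['pixels'],cv2.COLOR_RGB2HSV)
    h,s,v=[hsv[...,i].astype(int) for i in range(3)]
    for c,r in hs.items():
        m=((h<8)|(h>172)) if r is None else (h>=r[0])&(h<=r[1])
        m=m&(s>110)&(v>50);w=np.zeros_like(m);w[y0:y1,x0:x1]=1;m&=w
        k,l,st,ce=cv2.connectedComponentsWithStats(m.astype(np.uint8))
        if k<2: continue
        i=1+np.argmax(st[1:,4]);u,vv=ce[i]
        print(n,c,st[i,4],ce[i],onz(f,u,vv,57))
# look-alikes, red cap
for n,f in(('scene',S),('top',T)):
    w=(60,135,255,320) if n=='scene' else (380,445,265,295)
    hsv=cv2.cvtColor(f['pixels'],cv2.COLOR_RGB2HSV)
    for c in('blue','green'):
        r=hs[c];m=(hsv[...,0]>=r[0])&(hsv[...,0]<=r[1])&(hsv[...,1]>110)
        W=np.zeros_like(m);W[w[2]:w[3],w[0]:w[1]]=1;m&=W
        ys,xs=np.nonzero(m);print(n,c,xs.min(),xs.max(),ys.min(),ys.max())
E
```

```text
handle top 175: [ 493.3 -314.5  175. ] [ 486.3 -313.8  175. ] [ 488.3 -315.1  166.6]
collar 110: [ 489.6 -313.5  110. ] [ 487.4 -313.1  110. ] [ 488.  -313.6  107. ]
scene yellow 69 [285.1 194.9] [550.9  82.2  57. ]
scene blue 54 [280.8 203.1] [556.6  56.7  57. ]
scene red 78 [275.5 211. ] [559.6  31.   57. ]
top yellow 60 [253.9 236. ] [547.4  81.9  57. ]
top blue 58 [262.1 234.1] [551.8  57.   57. ]
top red 62 [270.7 232.5] [555.5  30.9  57. ]
top green 49 [287.5 229.2] [563.1 -20.3  57. ]
scene blue 91 113 265 285Traceback (most recent call last):
  File "<stdin>", line 25, in <module>
    return umr_minimum(a, axis, None, out, keepdims, initial, where)
ValueError: zero-size array to reduction operation minimum which has no identity
```

Call:
jog_arm(series=[[[12,-38,2],[0,0,0],1],[[24,-76,4],[0,0,0],1],[[36,-114,6],[0,0,0],1],[[48,-152,8],[0,0,0],1],[[60,-190,10],[0,0,0],1]])

```text
time_s: 0.57
ee_pos: [289.0, 335.5, 413.9]
ee_rot: [-180.0, 0.1, 66.6]
force: [0.8, -0.6, 0.5]
gripper_width: 91.2
```

```bash
python3 - <<'E'
from h import *
import pickle
F=pickle.load(open('f0.pkl','rb'));S,T=F['scene'],F['top']
np.set_printoptions(precision=1,suppress=True)
print(telemetry.state()['qpos'])
print('blue foot',onz(S,121,293.7,0),onz(T,389.2,284.8,0),'green foot',onz(S,102.7,318,0))
# green switch by scene (dim green)
print('green sw',onz(S,265,228,57),'bar top view', onz(T,235+(655-390)*80/390,205+(435-300)*60/292,60))
E
```

```text
[ 47.8   6.  104.6  -0.   69.5 -18.8]
blue foot [ 389.2 -322.1    0. ] [ 385.  -324.5    0. ] green foot [ 399.  -382.3    0. ]
green sw [567.4 -20.6  57. ] bar top view [551.3 -25.3  60. ]
```

Call:
jog_arm(series=[[[14,-38,2],[0,0,0],1],[[28,-76,4],[0,0,0],1],[[42,-114,6],[0,0,0],1],[[56,-152,8],[0,0,0],1],[[70,-190,10],[0,0,0],1]])

```text
time_s: 0.98
ee_pos: [358.9, 143.6, 424.0]
ee_rot: [180.0, 0.1, 66.6]
force: [0.5, 0.2, 0.0]
gripper_width: 91.3
```

Call:
jog_arm(series=[[[18,-36,2],[0,0,0],1],[[36,-72,4],[0,0,0],1],[[54,-108,6],[0,0,0],1],[[72,-144,8],[0,0,0],1],[[90,-180,10],[0,0,0],1]])

```text
time_s: 1.4
ee_pos: [449.1, -38.5, 434.1]
ee_rot: [180.0, 0.1, 66.6]
force: [0.9, 1.0, 0.1]
gripper_width: 91.1
```

```bash
python3 - <<'E'
from h import *
import pickle
F={n:grab(n,n+'1') for n in('scene','top','wrist')}
pickle.dump(F,open('f1.pkl','wb'));print(telemetry.state()['qpos'])
np.set_printoptions(precision=2,suppress=True)
print(F['wrist']['T_tool_cam'])
E
```

```text
[ -6.32522747   5.97152421 101.67088305  -0.10418574  72.40784572
 -72.61583296]
[[  1.     0.     0.     0.01]
 [ -0.     0.96   0.27 -76.86]
 [ -0.    -0.27   0.96  20.66]
 [  0.     0.     0.     1.  ]]
```

View pics/wrist1.png

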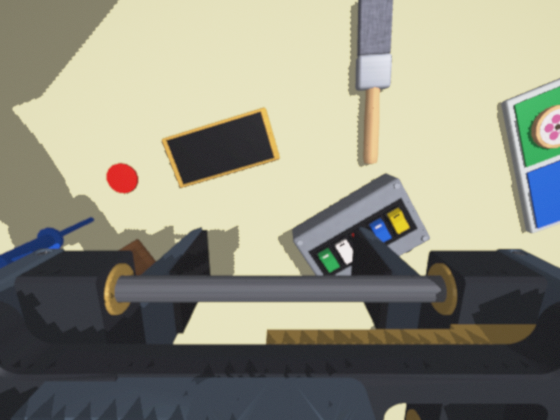

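The wrist image shows the disc on the green pad (550,127), the bank, and the green switch at (329,261), with its bar mark and the white switch next to it. I'll measure the switch in this view.

```bash
python3 - <<'E'
from h import *
import pickle
F=pickle.load(open('f1.pkl','rb'));W=F['wrist']
np.set_printoptions(precision=1,suppress=True)
a=cv2.imread('pics/wrist1.png')
cv2.imwrite('pics/c1.png',cv2.resize(a[170:280,285:435],None,fx=5,fy=5,interpolation=cv2.INTER_CUBIC))
a=cv2.imread('pics/top1.png');b=cv2.imread('pics/scene1.png')
for f,n in((F['top'],'top'),(F['scene'],'scene')): print(proj(f,[556,-21.6,59.5]))
hsv=cv2.cvtColor(W['pixels'],cv2.COLOR_RGB2HSV)
h,s,v=[hsv[...,i].astype(int) for i in range(3)]
for c,m in(('green',(h>45)&(h<80)),('blue',(h>100)&(h<125)),('yellow',(h>20)&(h<32)&(s>150))):
    m=m&(s>130)&(v>50);w=np.zeros_like(m);w[200:275,305:420]=1;m&=w
    k,l,st,ce=cv2.connectedComponentsWithStats(m.astype(np.uint8));i=1+np.argmax(st[1:,4])
    print(c,st[i],ce[i],onz(W,*ce[i],57))
E
```

```text
(np.float64(288.05089797712895), np.float64(231.2957849013642))
(np.float64(260.8061769988445), np.float64(225.24160496131313))
green [318 248  22  25 269] [328.7 260.6] [562.3 -19.4  57. ]
blue [369 218  23  25 311] [380.4 230.3] [549.   57.7  57. ]
yellow [387 208  23  26 350] [398.  220.6] [545.5  82.6  57. ]
```

View pics/c1.png

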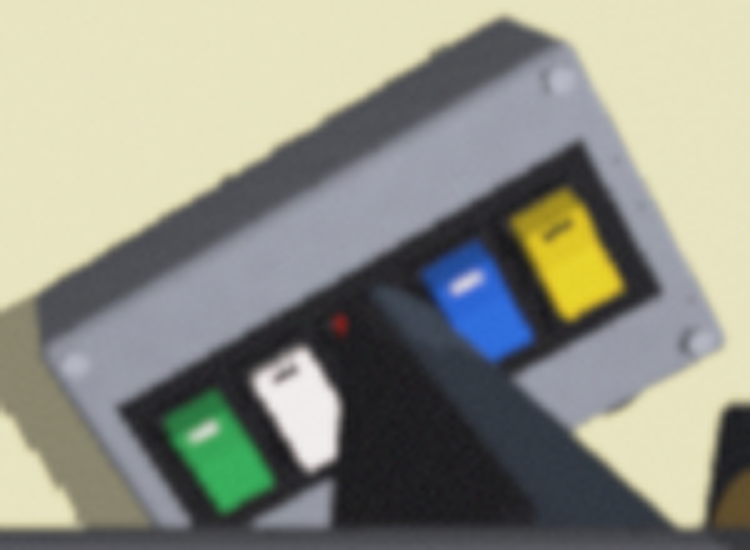

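```bash
python3 - <<'E'
from h import *
import pickle
F=pickle.load(open('f1.pkl','rb'));W=F['wrist']
np.set_printoptions(precision=1,suppress=True)
p=lambda x,y:(285+x/5,170+y/5)
for n,x,y,z in(('g far',248,501,56),('g near edge',194,414,61.6),('g bar',205,431,59.5),('y far',596,305,56),('y near',542,220,61.6),('y bar',558,231,59.5),('corner screws',76,364,50),('c2',698,342,50),('c3',560,80,50)):
    print(n,onz(W,*p(x,y),z))
E
```

```text
g far [579.4 -17.2  56. ]
g near edge [547.  -21.1  61.6]
g bar [553.7 -20.3  59.5]
y far [562.9  86.   56. ]
y near [532.7  78.8  61.6]
y bar [538.   82.1  59.5]
corner screws [526.2 -45.2  50. ]
c2 [587.  109.5  50. ]
c3 [504.   97.2  50. ]
```

Call:
jog_arm(series=[[[5,-38,0],[0,0,0],1],[[10,-76,0],[0,0,0],1],[[16,-114,0],[0,0,0],1],[[22,-152,0],[0,0,0],1],[[28,-190,0],[0,0,0],1]])

```text
time_s: 1.97
ee_pos: [477.5, -228.7, 433.6]
ee_rot: [-179.9, 0.1, 66.4]
force: [0.5, 0.5, -0.1]
gripper_width: 91.3
```

Call:
jog_arm(series=[[[4,-35,0],[0,0,0],1],[[8,-66,0],[0,0,0],1],[[11,-86,0],[0,0,0],1],[[11,-86,0],[0,0,0],1],[[11,-86,0],[0,0,0],1]])

```text
time_s: 2.38
ee_pos: [488.7, -313.9, 432.8]
ee_rot: [-179.8, -0.0, 66.4]
force: [0.5, 0.2, -1.1]
gripper_width: 91.3
```

```bash
python3 - <<'E'
from h import *
import pickle
F={n:grab(n,n+'2') for n in('scene','wrist')}
pickle.dump(F,open('f2.pkl','wb'));s=telemetry.state();print(s['qpos'],s['ee_pos'],s['ee_rot'],s['force'])
for z in (175,110,105,0): print(z,proj(F['wrist'],[488,-314,z]))
E
```

```text
[-3.37613904e+01  1.78923996e+01  8.60909936e+01 -3.25881186e-02
  7.61441592e+01 -1.00266262e+02] [ 488.57608584 -312.86006759  433.39870312] [-1.79868852e+02  8.38302441e-03  6.65127206e+01] [ 0.24719509 -0.3752035   0.49846418]
175 (np.float64(278.78913400512596), np.float64(222.68627833194944))
110 (np.float64(279.03676130329154), np.float64(204.14583398078662))
105 (np.float64(279.05175346213343), np.float64(203.02333541632328))
0 (np.float64(279.2867429522613), np.float64(185.42911378930873))
```

View pics/wrist2.png

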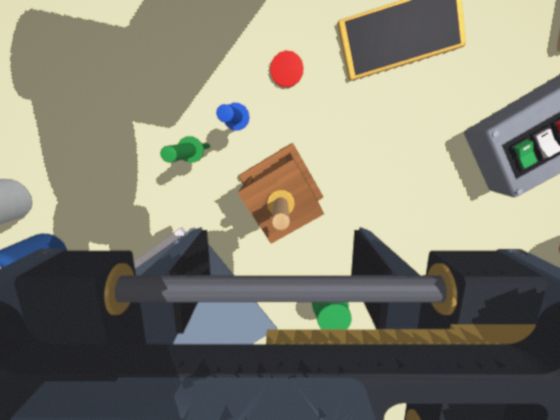

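```bash
python3 - <<'E'
from h import *
import pickle
F=pickle.load(open('f2.pkl','rb'));f=F['wrist'];p=f['pixels']
np.set_printoptions(precision=1,suppress=True)
a=cv2.imread('pics/wrist2.png')
cv2.imwrite('pics/c2.png',cv2.resize(a[175:245,230:330],None,fx=8,fy=8,interpolation=cv2.INTER_CUBIC))
E
```

```text
(no output)
```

View pics/c2.png

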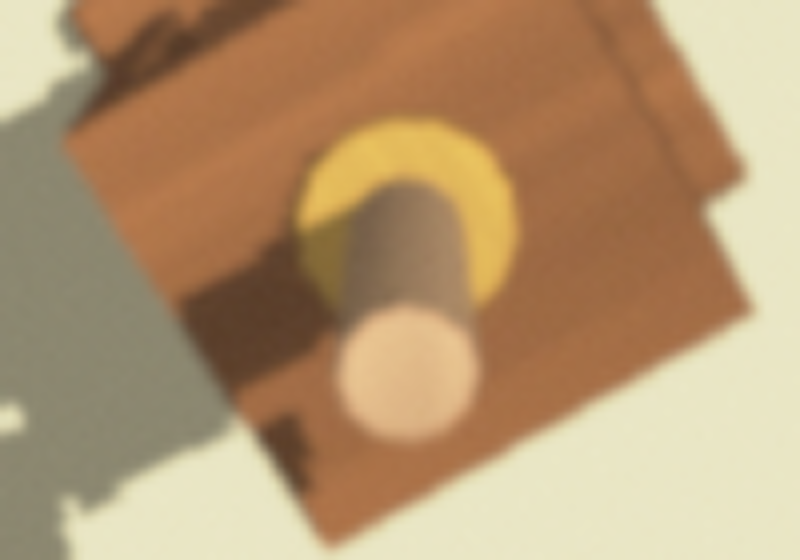

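Confirmed: the stylus with the wooden handle and brass collar hangs in the stand (handle top at wrist pixel 281,221.5; collar at 281,203.5).

```bash
python3 - <<'E'
from h import *
import pickle
F=pickle.load(open('f2.pkl','rb'));f=F['wrist']
print(onz(f,281,221.5,175),onz(f,281,203.5,110),f['state']['ee_pos'])
p=lambda x,y:onz(f,230+x/8,175+y/8,105)
c=[p(65,142),p(330,548),p(752,312)]   # top-plate corners
print(c,np.linalg.norm(c[0]-c[1]),np.linalg.norm(c[1]-c[2]),'centre',(c[0]+c[2])/2)
E
```

```text
[ 487.77563723 -311.82831074  175.        ] [ 488.18444992 -311.77499014  110.        ] [ 488.62593275 -313.20831489  433.09411581]
[array([ 459.82550559, -350.09059814,  105.        ]), array([ 527.95140735, -341.07061881,  105.        ]), array([ 519.25566952, -273.41382993,  105.        ])] 68.72043740517098 68.21331936234739 centre [ 489.54058756 -311.75221403  105.        ]
```

Call:
jog_arm(series=[[[0,1,-30],[0,0,0],1],[[0,1,-60],[0,0,0],1],[[0,1,-85],[0,0,0],1],[[0,1,-105],[0,0,0],1],[[0,1,-118],[0,0,0],1]])

```text
time_s: 2.9
ee_pos: [488.1, -309.4, 313.4]
ee_rot: [-179.7, -0.1, 66.6]
force: [-0.3, 0.3, -0.3]
gripper_width: 91.3
```

Call:
jog_arm(series=[[[0,0,0],[0,0,0],0.1],[[0,0,0],[0,0,0],0],[[0,0,0],[0,0,0],0],[[0,0,0],[0,0,0],0],[[0,0,0],[0,0,0],0]], squeeze=35)

```text
time_s: 3.32
ee_pos: [488.4, -309.3, 314.8]
ee_rot: [-179.8, -0.0, 66.7]
force: [-0.5, 0.7, -0.3]
gripper_width: 60.4
```

Call:
jog_arm(series=[[[0,0,0],[0,0,0],0],[[0,0,0],[0,0,0],0],[[0,0,0],[0,0,0],0],[[0,0,0],[0,0,0],0],[[0,0,0],[0,0,0],0]])

```text
time_s: 3.73
ee_pos: [488.3, -309.4, 314.8]
ee_rot: [-179.8, -0.0, 66.6]
force: [0.7, 0.1, 0.2]
gripper_width: 27.4
```

Call:
jog_arm(series=[[[0,-2.2,0],[0,0,0],0.28],[[0,-2.2,0],[0,0,0],0.28],[[0,-2.2,0],[0,0,0],0.2],[[0,-2.2,0],[0,0,0],0],[[0,-2.2,0],[0,0,0],0]])

```text
time_s: 4.15
ee_pos: [488.3, -311.6, 314.7]
ee_rot: [-179.8, -0.0, 66.6]
force: [0.6, -0.1, -0.2]
gripper_width: 15.6
```

Call:
jog_arm(series=[[[0,0,0],[0,0,0],0],[[0,0,0],[0,0,0],0],[[0,0,0],[0,0,0],0],[[0,0,0],[0,0,0],0],[[0,0,0],[0,0,0],0]])

```text
time_s: 4.57
ee_pos: [488.3, -311.5, 314.7]
ee_rot: [-179.8, -0.0, 66.6]
force: [0.7, 0.5, -0.7]
gripper_width: 15.5
```

```bash
python3 - <<'E'
from h import *
import pickle
F={n:grab(n,n+'3') for n in('scene','wrist')}
pickle.dump(F,open('f3.pkl','wb'));s=telemetry.state();print(s['qpos'],s['ee_pos'],s['ee_rot'],s['force'],s['gripper_width'])
a=cv2.imread('pics/wrist3.png');b=cv2.imread('pics/scene3.png')
cv2.imwrite('pics/c3.png',np.hstack([cv2.resize(a[120:300,190:370],(400,400)),cv2.resize(b[240:360,60:180],(400,400))]))
E
```

```text
[-3.36765622e+01  2.27297396e+01  9.66579312e+01 -3.39811018e-03
  6.08296485e+01 -1.00318224e+02] [ 488.27805293 -311.54238788  314.69253438] [-1.79785665e+02 -3.60121519e-02  6.66432562e+01] [-0.20447054  0.1636379  -0.5041463 ] 15.566928317459453
```

View pics/c3.png

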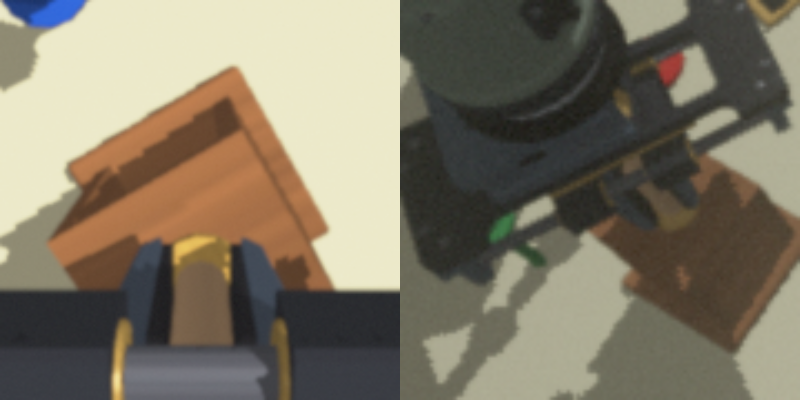

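Call:
jog_arm(series=[[[0,0,12],[0,0,0],0],[[0,0,35],[0,0,0],0],[[0,0,65],[0,0,0],0],[[0,0,90],[0,0,0],0],[[0,0,110],[0,0,0],0]])

```text
time_s: 5.08
ee_pos: [488.3, -311.5, 426.9]
ee_rot: [-179.9, -0.0, 66.6]
force: [0.8, 1.1, -0.9]
gripper_width: 15.2
```

Call:
jog_arm(series=[[[4,18,0],[0,0,0],0],[[12,52,0],[0,0,0],0],[[20,86,0],[0,0,0],0],[[28,120,0],[0,0,0],0],[[36,154,0],[0,0,0],0]])

```text
time_s: 5.5
ee_pos: [524.3, -156.1, 427.0]
ee_rot: [-179.9, -0.0, 66.6]
force: [1.2, 0.1, -0.6]
gripper_width: 15.5
```

Call:
jog_arm(series=[[[8,34,0],[0,0,0],0],[[16,68,0],[0,0,0],0],[[24,102,0],[0,0,0],0],[[29,125,0],[0,0,0],0],[[32,136,0],[0,0,0],0]])

```text
time_s: 5.92
ee_pos: [556.5, -17.4, 426.9]
ee_rot: [-179.9, -0.1, 66.8]
force: [-0.5, -0.3, -0.6]
gripper_width: 15.1
```

```bash
python3 - <<'E'
from h import *
import pickle
F={n:grab(n,n+'4') for n in('scene','top','wrist')}
pickle.dump(F,open('f4.pkl','wb'));s=telemetry.state();print(s['time_s'],s['ee_pos'],s['ee_rot'],s['force'],s['gripper_width'])
a=cv2.imread('pics/wrist4.png');b=cv2.imread('pics/scene4.png')
cv2.imwrite('pics/c4.png',np.hstack([cv2.resize(a[100:300,180:380],(400,400)),cv2.resize(b[160:260,220:320],(400,400))]))
E
```

```text
6.0667 [556.27489892 -20.12535275 426.82069982] [-1.79914396e+02  4.27203113e-02  6.66842970e+01] [ 0.49281258 -0.34580014 -1.13639441] 15.389931245982103
```

View pics/c4.png

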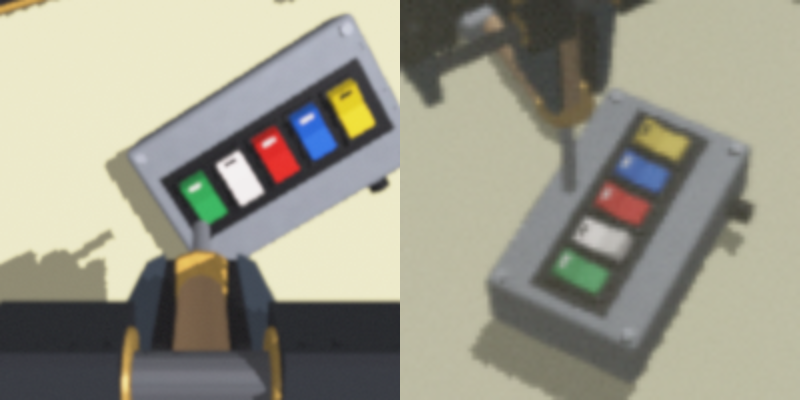

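```bash
python3 - <<'E'
from h import *
import pickle
F=pickle.load(open('f4.pkl','rb'));W,S,T=F['wrist'],F['scene'],F['top']
np.set_printoptions(precision=1,suppress=True)
tip=[556.3,-20.1,137]
print('tip proj wrist',proj(W,tip),'scene',proj(S,tip))
print('press proj wrist',proj(W,[556,-20.7,59.5]),'scene',proj(S,[556,-20.7,59.5]))
a=cv2.imread('pics/wrist4.png');b=cv2.imread('pics/scene4.png')
cv2.imwrite('pics/c5.png',np.hstack([cv2.resize(a[150:240,240:340],(440,396),interpolation=cv2.INTER_CUBIC),cv2.resize(b[185:245,340-100:305],(360,396),interpolation=cv2.INTER_CUBIC)]))
E
```

```text
tip proj wrist (np.float64(278.6740955945238), np.float64(212.7478777039638)) scene (np.float64(260.21230423794725), np.float64(207.23849848585795))
press proj wrist (np.float64(278.41027255578695), np.float64(195.2818086830366)) scene (np.float64(261.0426354154656), np.float64(224.96936477237222))
```

View pics/c5.png

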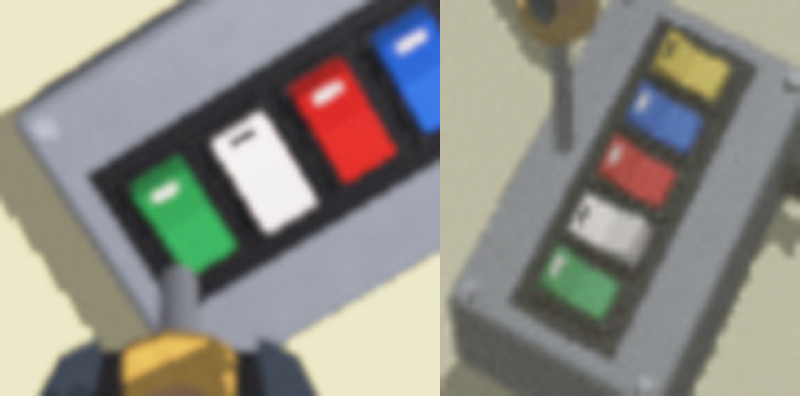

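```bash
python3 - <<'E'
from h import *
import pickle
F=pickle.load(open('f4.pkl','rb'));W,S,T=F['wrist'],F['scene'],F['top']
np.set_printoptions(precision=1,suppress=True)
print('tip tri',tri((W,280.2,211.8),(S,262.6,208)), onz(W,280.2,211.8,137),onz(S,262.6,208,137))
print('press',onz(W,278.2,193.4,59.5),onz(S,262,226.2,59.5),'bias-corr',onz(W,276.7,194.3,59.5),onz(S,259.6,225.4,59.5))
p=lambda x,y,z:onz(W,240+x/4.4,150+y/4.4,z)
print('near',p(158,174,61.6),'ridge',p(185,219,56),'far',p(213,260,56))
E
```

```text
tip tri [558.5 -17.6 132. ] [556.  -18.4 137. ] [561.6 -18.6 137. ]
press [553.7 -20.   59.5] [559.8 -22.   59.5] bias-corr [554.  -22.1  59.5] [554.  -23.6  59.5]
near [547.9 -20.5  61.6] ridge [563.7 -19.1  56. ] far [577.9 -16.5  56. ]
```

Call:
jog_arm(series=[[[-1,-1,-15],[0,0,0],0],[[-2.3,-1.7,-35],[0,0,0],0],[[-2.3,-1.7,-52],[0,0,0],0],[[-2.3,-1.7,-60],[0,0,0],0],[[-2.3,-1.7,-60],[0,0,0],0]])

```text
time_s: 6.48
ee_pos: [553.3, -23.3, 365.0]
ee_rot: [-179.7, 0.2, 66.6]
force: [-0.5, 0.7, -0.7]
gripper_width: 15.5
```

```bash
python3 - <<'E'
from h import *
import pickle
F={n:grab(n,n+'5') for n in('scene','top','wrist')}
pickle.dump(F,open('f5.pkl','wb'));s=telemetry.state();print(s['time_s'],s['ee_pos'],s['ee_rot'],s['force'],s['gripper_width'])
a=cv2.imread('pics/wrist5.png');b=cv2.imread('pics/scene5.png')
cv2.imwrite('pics/c6.png',np.hstack([cv2.resize(a[140:240,230:330],(400,400),interpolation=cv2.INTER_CUBIC),cv2.resize(b[195:255,240:300],(400,400),interpolation=cv2.INTER_CUBIC)]))
E
```

```text
6.6333 [554.33266273 -22.58674025 367.83180801] [1.79980162e+02 1.85501392e-02 6.66294748e+01] [ 0.17426245 -0.21976724 -0.66510989] 15.214382752871014
```

View pics/c6.png

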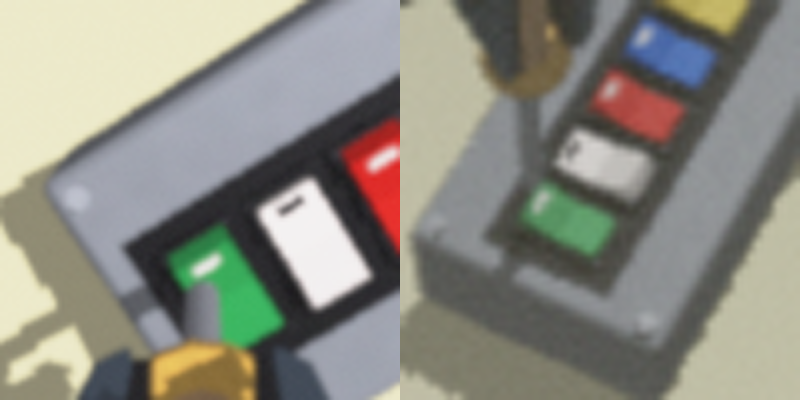

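```bash
python3 - <<'E'
from h import *
import pickle
F=pickle.load(open('f5.pkl','rb'));W,S=F['wrist'],F['scene']
np.set_printoptions(precision=1,suppress=True)
P=W['state']['ee_pos'];P=np.array(P);print(P)
t=P-[0,0,289.7];print('tip z',t[2],proj(W,t),proj(S,t))
# landing: observed tip + projected shift
for f,o in((W,(280.5,212.5)),(S,(259.4,222.8))):
    bias=np.array(o)-proj(f,t)
    l=np.array(proj(f,[t[0],t[1],59.5]))+bias
    print('bias',bias,'landing px',l, 'crop',(l-[230,140])*4 if f is W else (l-[240,195])*6.667)
    B=np.array(proj(f,[t[0],t[1],59.5]))
    for dx,dy in((9,1.4),(-1.4,9)): print('  step',(np.array(proj(f,[t[0]+dx,t[1]+dy,59.5]))-B)*(4 if f is W else 6.667))
a=cv2.imread('pics/wrist5.png');b=cv2.imread('pics/scene5.png')
cv2.imwrite('pics/c7.png',np.hstack([cv2.resize(a[185:235,260:310],(400,400),interpolation=cv2.INTER_CUBIC),cv2.resize(b[215:240,252:277],(400,400),interpolation=cv2.INTER_CUBIC)]))
E
```

```text
[554.1 -22.8 367.3]
tip z 77.60172547816234 (np.float64(280.2152450380253), np.float64(212.3165137036942)) (np.float64(259.57873585609315), np.float64(221.33349162468625))
bias [0.3 0.2] landing px [280.5 207.7] crop [202.  270.6]
  step [18.8 28.8]
  step [ 30.2 -18.3]
bias [-0.2  1.5] landing px [259.7 226.7] crop [131.1 211.1]
  step [23.  10.6]
  step [ 12.6 -20.1]
```

View pics/c7.png

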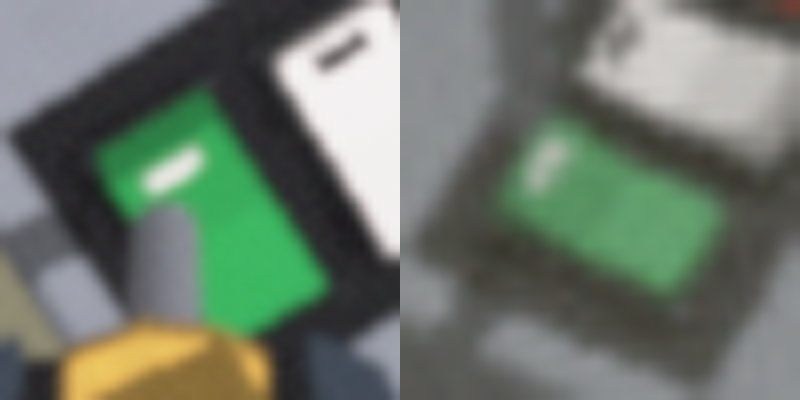

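Call:
jog_arm(series=[[[1.2,1.2,-5],[0,0,0],0],[[1.2,1.2,-10],[0,0,0],0],[[1.2,1.2,-13],[0,0,0],0],[[1.2,1.2,-13],[0,0,0],0],[[1.2,1.2,-13],[0,0,0],0]])

```text
time_s: 7.05
ee_pos: [555.5, -21.3, 354.6]
ee_rot: [-180.0, 0.0, 66.6]
force: [0.1, 0.1, -0.2]
gripper_width: 15.3
```

```bash
python3 - <<'E'
from h import *
import pickle
F={n:grab(n,n+'6') for n in('scene','top','wrist')}
pickle.dump(F,open('f6.pkl','wb'));s=telemetry.state();print(s['time_s'],s['ee_pos'],s['ee_rot'],s['force'],s['gripper_width'])
P=np.array(s['ee_pos'])-[0,0,289.7];print(proj(F['wrist'],P),proj(F['scene'],P))
a=cv2.imread('pics/wrist6.png');b=cv2.imread('pics/scene6.png')
cv2.imwrite('pics/c8.png',np.hstack([cv2.resize(a[185:235,260:310],(400,400),interpolation=cv2.INTER_CUBIC),cv2.resize(b[212:242,250:280],(400,400),interpolation=cv2.INTER_CUBIC)]))
E
```

```text
7.2 [555.58882781 -21.34503604 355.00044322] [1.79962351e+02 1.27753811e-02 6.66343926e+01] [ 0.13485404 -0.14896338 -0.11014933] 15.474889945434645
(np.float64(280.00968495415725), np.float64(211.96683877423584)) (np.float64(260.6536698771339), np.float64(223.8468208162992))
```

View pics/c8.png

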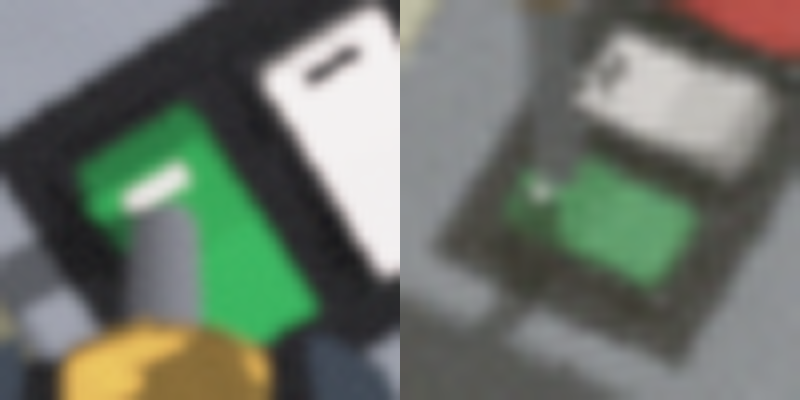

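Call:
jog_arm(series=[[[-0.8,0,-2],[0,0,0],0],[[-0.8,0,-4],[0,0,0],0],[[-0.8,0,-5.5],[0,0,0],0],[[-0.8,0,-7],[0,0,0],0],[[-0.8,0,-8],[0,0,0],0]])

```text
time_s: 7.62
ee_pos: [554.6, -21.4, 347.1]
ee_rot: [180.0, 0.0, 66.6]
force: [-0.8, -0.9, 2.7]
gripper_width: 15.6
```

Call:
jog_arm(series=[[[0,0,-1],[0,0,0],0],[[0,0,-1.5],[0,0,0],0],[[0,0,-2],[0,0,0],0],[[0,0,-2.5],[0,0,0],0],[[0,0,-2.5],[0,0,0],0]])

```text
time_s: 8.03
ee_pos: [554.5, -21.4, 345.1]
ee_rot: [180.0, 0.0, 66.6]
force: [-0.8, -0.8, 4.9]
gripper_width: 15.5
```

Call:
jog_arm(series=[[[0,0,-1],[0,0,0],0],[[0,0,-1.5],[0,0,0],0],[[0,0,-1.5],[0,0,0],0],[[0,0,-1.5],[0,0,0],0],[[0,0,-1.5],[0,0,0],0]])

```text
time_s: 8.45
ee_pos: [554.5, -21.4, 344.9]
ee_rot: [179.9, 0.0, 66.6]
force: [-2.5, -0.2, 9.0]
gripper_width: 15.5
```

Call:
jog_arm(series=[[[0,0,-2],[0,0,0],0],[[0,0,-3],[0,0,0],0],[[0,0,-3],[0,0,0],0],[[0,0,-3],[0,0,0],0],[[0,0,-3],[0,0,0],0]])

```text
time_s: 8.87
ee_pos: [554.3, -21.4, 344.6]
ee_rot: [179.8, -0.0, 66.6]
force: [-3.9, 0.5, 15.6]
gripper_width: 15.4
```

```bash
python3 - <<'E'
from h import *
import pickle
F={n:grab(n,n+'7') for n in('scene','wrist')}
s=telemetry.state();print(s['time_s'],s['ee_pos'],s['ee_rot'],s['force'],s['gripper_width'])
a=cv2.imread('pics/wrist7.png');b=cv2.imread('pics/scene7.png')
cv2.imwrite('pics/c9.png',np.hstack([cv2.resize(a[140:240,230:330],(400,400),interpolation=cv2.INTER_CUBIC),cv2.resize(b[190:250,240:300],(400,400),interpolation=cv2.INTER_CUBIC)]))
E
```

```text
8.9667 [554.33535543 -21.38988521 344.56627574] [ 1.79821026e+02 -1.57142711e-02  6.66434232e+01] [-4.78341448  0.19268326 15.49689177] 15.238350442447535
```

View pics/c9.png

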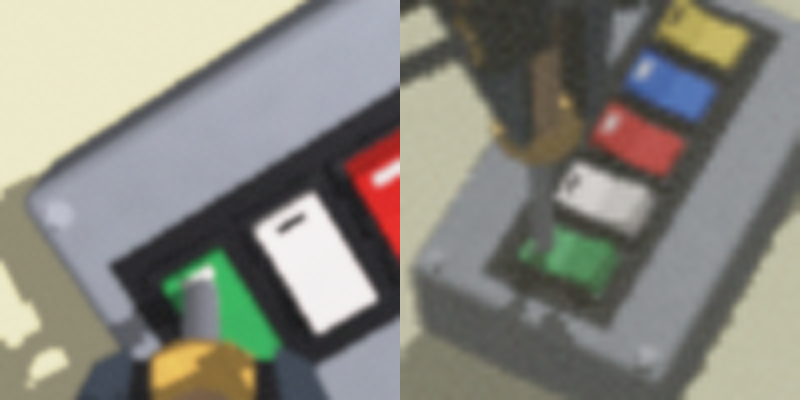

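Call:
jog_arm(series=[[[0,0,8],[0,0,0],0],[[0,0,25],[0,0,0],0],[[0,0,45],[0,0,0],0],[[0,0,65],[0,0,0],0],[[0,0,82],[0,0,0],0]])

```text
time_s: 9.38
ee_pos: [554.6, -21.4, 427.7]
ee_rot: [179.7, -0.1, 66.6]
force: [0.5, -0.2, -1.4]
gripper_width: 15.3
```

```bash
python3 - <<'E'
from h import *
import pickle
F={n:grab(n,n+'8') for n in('scene','wrist')}
s=telemetry.state();print(s['time_s'],s['ee_pos'],s['ee_rot'],s['force'],s['gripper_width'])
P=np.array(s['ee_pos'])-[0,0,289.7];print(proj(F['wrist'],P),proj(F['scene'],P))
a=cv2.imread('pics/wrist8.png');b=cv2.imread('pics/scene8.png')
cv2.imwrite('pics/c10.png',np.hstack([cv2.resize(a[150:240,240:330],(400,400),interpolation=cv2.INTER_CUBIC),cv2.resize(b[185:245,245:305],(400,400),interpolation=cv2.INTER_CUBIC)]))
E
```

```text
9.4833 [555.04399029 -21.3788795  429.36817274] [ 1.79443069e+02 -1.58469153e-01  6.66457961e+01] [-0.14489091 -0.89880748 -0.07906274] 15.110892226358493
(np.float64(278.97608356598846), np.float64(208.35459908801147)) (np.float64(259.34254562751704), np.float64(206.69221722837995))
```

View pics/c10.png

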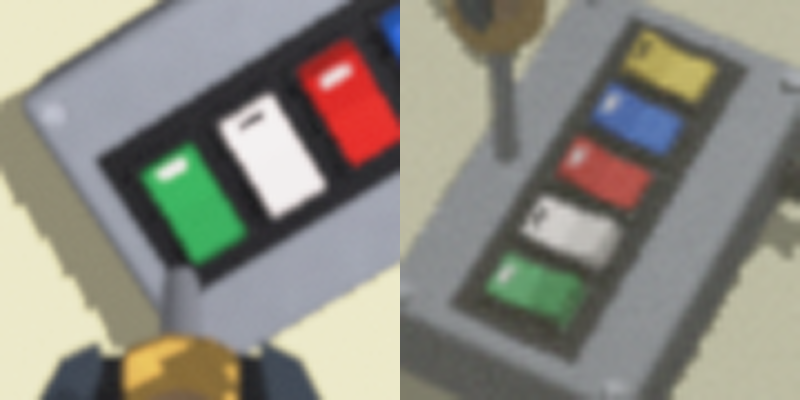

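The green switch now looks like the white one that is on: its dark raised end face is gone and the far half is raised. Next I'll take the stylus back to the stand.

Call:
jog_arm(series=[[[-5,-22,0],[0,0,0],0],[[-13,-57,0],[0,0,0],0],[[-21,-92,0],[0,0,0],0],[[-29,-127,0],[0,0,0],0],[[-37,-162,0],[0,0,0],0]])

```text
time_s: 9.9
ee_pos: [517.4, -184.7, 427.8]
ee_rot: [179.5, -0.2, 66.7]
force: [0.2, 0.1, -0.7]
gripper_width: 15.2
```

Call:
jog_arm(series=[[[-8,-35,0],[0,0,0],0],[[-16,-70,0],[0,0,0],0],[[-24,-102,0],[0,0,0],0],[[-28,-120,0],[0,0,0],0],[[-29.5,-128,0],[0,0,0],0]])

```text
time_s: 10.32
ee_pos: [487.1, -315.3, 425.9]
ee_rot: [179.7, -0.1, 66.5]
force: [0.0, 0.1, 0.5]
gripper_width: 15.9
```

Call:
jog_arm(series=[[[0,0,0],[0,0,0],0],[[0,0,0],[0,0,0],0],[[0,0,0],[0,0,0],0],[[0,0,0],[0,0,0],0],[[0,0,0],[0,0,0],0]])

```text
time_s: 10.73
ee_pos: [487.5, -314.1, 426.0]
ee_rot: [179.7, -0.2, 66.6]
force: [-0.2, 0.0, 0.4]
gripper_width: 15.6
```

```bash
python3 - <<'E'
from h import *
s=telemetry.state();print(s['time_s'],s['ee_pos'],s['ee_rot'],s['force'],s['gripper_width'])
E
```

```text
10.7333 [ 487.51824498 -314.0941214   425.95605442] [ 1.79651666e+02 -1.55620599e-01  6.65964206e+01] [-0.19897527  0.00168421  0.39922304] 15.587372943841435
```

Call:
jog_arm(series=[[[1.1,2.4,-5],[0.0024,0.0055,0],0],[[1.1,2.4,-10],[0.0024,0.0055,0],0],[[1.1,2.4,-12],[0.0024,0.0055,0],0],[[1.1,2.4,-12],[0.0024,0.0055,0],0],[[1.1,2.4,-12],[0.0024,0.0055,0],0]])

```text
time_s: 11.15
ee_pos: [488.6, -311.6, 413.7]
ee_rot: [-180.0, -0.2, 66.6]
force: [-0.6, 0.2, -0.1]
gripper_width: 15.8
```

```bash
python3 - <<'E'
from h import *
import pickle
F={n:grab(n,n+'9') for n in('scene','wrist')}
pickle.dump(F,open('f9.pkl','wb'))
s=telemetry.state();print(s['time_s'],s['ee_pos'],s['ee_rot'],s['force'],s['gripper_width'])
P=np.array(s['ee_pos'])-[0,0,289.7];print(P,proj(F['wrist'],P),proj(F['scene'],P),'hole',proj(F['wrist'],[489,-311.7,105]),proj(F['scene'],[489,-311.7,105]))
a=cv2.imread('pics/wrist9.png');b=cv2.imread('pics/scene9.png')
cv2.imwrite('pics/c11.png',np.hstack([cv2.resize(a[150:250,230:330],(400,400),interpolation=cv2.INTER_CUBIC),cv2.resize(b[260:340,110:190],(400,400),interpolation=cv2.INTER_CUBIC)]))
E
```

```text
11.25 [ 488.64630236 -311.77382737  414.05680498] [ 1.79977676e+02 -1.50798148e-01  6.65935860e+01] [ 0.35257194 -0.14611616 -1.22230139] 15.316454978388132
[ 488.64630236 -311.77382737  124.35680498] (np.float64(279.0821006421925), np.float64(212.14850243151042)) (np.float64(138.3347945636042), np.float64(297.5706368321732)) hole (np.float64(279.2941446776457), np.float64(207.25583109245724)) (np.float64(141.54497415949749), np.float64(300.88732263030136))
```

View pics/c11.png

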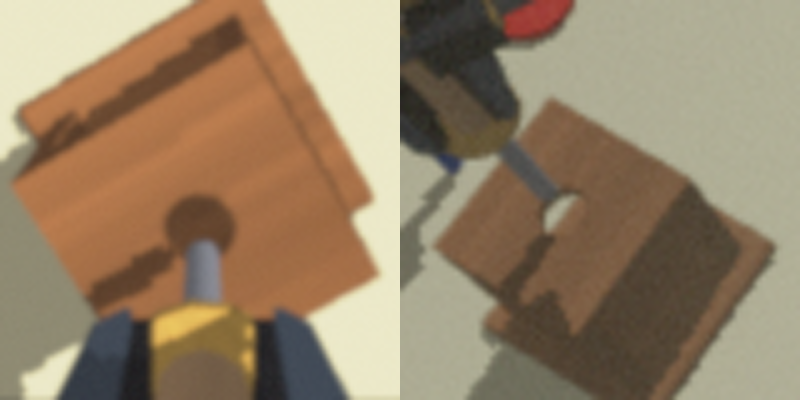

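Call:
jog_arm(series=[[[-0.3,-0.7,-12],[0,0,0],0],[[-0.3,-0.7,-32],[0,0,0],0],[[-0.3,-0.7,-55],[0,0,0],0],[[-0.3,-0.7,-75],[0,0,0],0],[[-0.3,-0.7,-88],[0,0,0],0]])

```text
time_s: 11.67
ee_pos: [487.9, -312.3, 324.2]
ee_rot: [-179.9, -0.2, 66.6]
force: [-0.9, -0.2, -0.1]
gripper_width: 15.2
```

Call:
jog_arm(series=[[[0,0,0],[0,0,0],0],[[0,0,-2],[0,0,0],0],[[0,0,-4],[0,0,0],0],[[0,0,-6],[0,0,0],0],[[0,0,-6],[0,0,0],0]])

```text
time_s: 12.08
ee_pos: [488.0, -312.5, 318.8]
ee_rot: [-180.0, -0.2, 66.6]
force: [-0.3, 0.2, -0.8]
gripper_width: 15.1
```

Call:
jog_arm(series=[[[0,0,-1],[0,0,0],0],[[0,0,-2],[0,0,0],0],[[0,0,-3],[0,0,0],0],[[0,0,-3.5],[0,0,0],0],[[0,0,-3.5],[0,0,0],0]])

```text
time_s: 12.5
ee_pos: [488.0, -312.4, 315.3]
ee_rot: [-180.0, -0.2, 66.6]
force: [-0.6, -0.3, -0.1]
gripper_width: 15.4
```

Call:
jog_arm(series=[[[0,0,-0.5],[0,0,0],0],[[0,0,-1],[0,0,0],0],[[0,0,-1.3],[0,0,0],0],[[0,0,-1.3],[0,0,0],0],[[0,0,-1.3],[0,0,0],0]])

```text
time_s: 12.92
ee_pos: [488.0, -312.4, 314.7]
ee_rot: [-180.0, -0.2, 66.6]
force: [-0.4, 1.3, 5.5]
gripper_width: 15.5
```

Contact, with the collar seated at the same height as at pick-up. I'll release it with the jaws opening fully.

Call:
jog_arm(series=[[[0,0,0],[0,0,0],0.3],[[0,0,0],[0,0,0],0.5],[[0,0,0],[0,0,0],0.8],[[0,0,0],[0,0,0],1],[[0,0,0],[0,0,0],1]])

```text
time_s: 13.33
ee_pos: [488.0, -312.4, 314.3]
ee_rot: [-180.0, -0.2, 66.6]
force: [1.0, -0.2, 0.0]
gripper_width: 45.8
```

Call:
jog_arm(series=[[[0,0,0],[0,0,0],1],[[0,0,0],[0,0,0],1],[[0,0,0],[0,0,0],1],[[0,0,0],[0,0,0],1],[[0,0,0],[0,0,0],1]])

```text
time_s: 13.75
ee_pos: [488.0, -312.4, 314.3]
ee_rot: [-180.0, -0.2, 66.6]
force: [0.8, 0.2, -0.3]
gripper_width: 79.2
```

Call:
jog_arm(series=[[[0,0,12],[0,0,0],1],[[0,0,35],[0,0,0],1],[[0,0,65],[0,0,0],1],[[0,0,95],[0,0,0],1],[[0,0,120],[0,0,0],1]])

```text
time_s: 14.17
ee_pos: [488.0, -312.4, 436.5]
ee_rot: [179.9, -0.1, 66.6]
force: [0.2, 0.3, 0.8]
gripper_width: 91.1
```

```bash
python3 - <<'E'
from h import *
for n in('scene','top','wrist'): grab(n,n+'10')
s=telemetry.state();print(s['time_s'],s['ee_pos'],s['force'],s['gripper_width'])
E
```

```text
14.3167 [ 488.14587883 -312.49783707  436.7084883 ] [-0.12974899  0.84920963 -0.11222006] 90.77825187285056
```

View pics/wrist10.png

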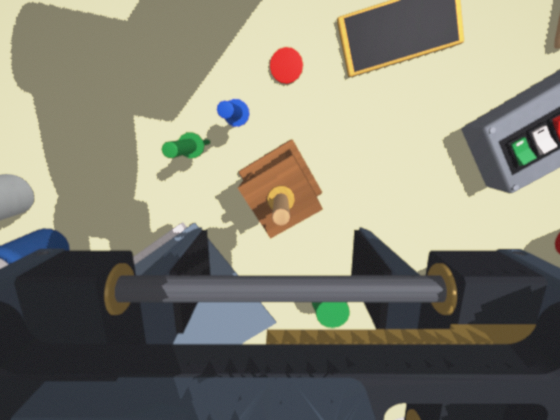

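View pics/scene10.png

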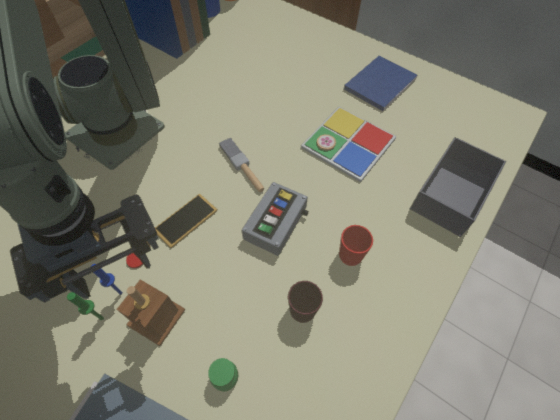

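The stylus hangs upright again (wrist 281,205), and the look-alikes and other objects haven't moved. There's time to spare, so I'll check the green switch up close, without the stylus in the way.

Call:
jog_arm(series=[[[0,30,0],[0,0,0],1],[[0,65,0],[0,0,0],1],[[0,100,0],[0,0,0],1],[[0,135,0],[0,0,0],1],[[0,170,0],[0,0,0],1]])

```text
time_s: 14.73
ee_pos: [487.5, -141.0, 435.1]
ee_rot: [179.9, -0.1, 66.5]
force: [0.7, -0.0, 1.1]
gripper_width: 91.3
```

Call:
jog_arm(series=[[[5,30,-10],[0,0,0],1],[[10,60,-30],[0,0,0],1],[[15,80,-50],[0,0,0],1],[[20,90,-70],[0,0,0],1],[[20,90,-80],[0,0,0],1]])

```text
time_s: 15.15
ee_pos: [507.0, -49.0, 351.5]
ee_rot: [-179.8, -0.0, 66.7]
force: [0.2, 0.1, -0.6]
gripper_width: 91.2
```

```bash
python3 - <<'E'
from h import *
for n in('scene','top','wrist'): grab(n,n+'11')
s=telemetry.state();print(s['time_s'],s['ee_pos'],s['force'])
a=cv2.imread('pics/scene11.png');b=cv2.imread('pics/top11.png')
cv2.imwrite('pics/c12.png',np.hstack([cv2.resize(a[180:250,240:310],(400,400),interpolation=cv2.INTER_CUBIC),cv2.resize(b[205:260,240:310],(400,314),interpolation=cv2.INTER_CUBIC).repeat(1,0) if 0 else cv2.resize(b[205:265,245:305],(400,400),interpolation=cv2.INTER_CUBIC)]))
E
```

```text
15.3 [507.18148504 -51.40026049 353.97985949] [-0.09717235 -0.68994406 -0.16289311]
```

View pics/wrist11.png

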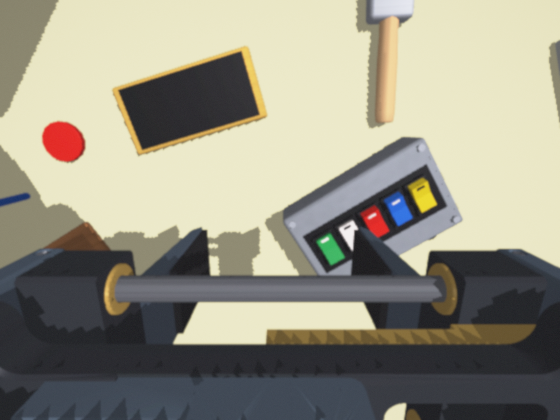

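View pics/c12.png

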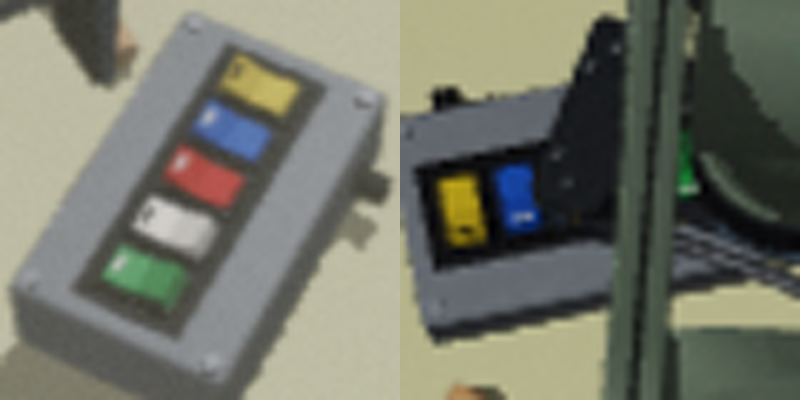

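Green matches the white switch (far half raised, no dark near face). Red, blue and yellow are unchanged. Handing in.

```bash
python3 -c "
from h import *
print(env.job_done(), telemetry.state()['time_s'])"
```

```text
the job is handed in; nothing more can be done
the job is handed in; nothing more can be done
```

The disc was on the green pad, so I pressed the green switch on with the stylus, hung the stylus back upright in its stand and let go. I handed the job in at about 15 s.

- **Switch:** The force rose from 5 N to 15.6 N with almost no further travel, so the rocker was against its stop. In the last images green looks the same as white, which is on. Red, blue and yellow look unchanged.
- **Stylus:** The collar touched down at the same height as at pick-up, and the last images show it upright in the stand.
- **Other things:** In the last pictures the disc and the rest of the table look unmoved. The gripper was clear of everything.
- **Disagreements:** The scene camera read about 4–6 mm further out in x than the wrist camera, so I aimed by the tip's position relative to the switch. In the last top view the arm partly hides the switches, so that picture confirms nothing about green.

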